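# Put the beard trimmer back on its charging dock

### The job

Pull the beard trimmer up out of the bathroom organiser, leaving the toothbrush and the razor standing in it, and lay it in the open channel of the charging dock with its grooved tail facing the hood. Let go of it there; then push it along the channel, tail first, until it clicks and is fully home in the hood, without ramming it. Do not drag or tip the organiser and do not knock over or shove the other toiletries.

Things in the scene. Friction and masses are not known exactly. Their poses are not given: they have to be found in the camera images.
- trimmer: black beard trimmer, 165 mm, about 170 g, upright in a beaker, tail down. Origin: tail tip; +z to the head. Round grey tail 0-40 mm: tip 16 mm across, 28 mm from 12 mm on, groove 20 mm across at 23-30 mm, 28 mm from 35 mm. Straight body 40-147 mm: 34 wide (its x), 28 thick (its y). Head 147-165 mm: 30 x 22 mm, flat end. Either broad face may be up in the dock
- trimmer_head (a point): centre of the flat head end of the trimmer, 165 mm from the tail tip (the trimmer balances 88 mm from the tail tip)
- organiser: white ceramic organiser, loose, 1.3 kg: foot 215 x 85 x 8 mm with three square open beakers in a row along its x, centres at x = -72, 0, +72 mm, each 48 mm outside, wall 4 mm, rim 85 mm and inner floor 12 mm above the counter. Origin: centre of its underside, z up
- toothbrush: white electric toothbrush, round handle 29 mm across, slim neck and small brush head, 180 mm tall, upright in another beaker; origin at the centre of its foot, z up its length
- razor: steel safety razor, round foot 30 mm, thin handle 12 mm, T head 43 by 12 mm, 121 mm tall, upright in the third beaker; origin at the centre of its foot, z up its length
- dock: white fixed charging dock 170 x 62 mm. Origin: centre of underside; +x is the push direction. Open channel x -80 to +33 mm: floor 16 mm above the counter, 39 mm between walls 8 mm high, -x end open. Hood x +33 to +70 mm, 58 mm high: opening 31 mm wide, 31 mm high from the floor, stop face at x = +70. Two sprung balls in the hood's sides enter the tail's groove at home; passing them takes 5-10 N
- dock_stop (a point): centre of the dock's stop face, 30 mm above the counter, where the tail tip lies when the trimmer is home; axes as the dock's
- dock_mouth (a point): centre of the hood's mouth, 37 mm before the stop, 30 mm above the counter
- catch_left (a joint): travel of the sprung ball on the dock's +y side: 0 = out, grows to 0.005 m as it is pressed outward by the tail passing; back near 0 when it lies in the groove
- catch_right (a joint): the same on the dock's -y side
- bottle_a: tall grey bottle with white cap, 68 mm across, 218 mm high, bystander; origin at the centre of its foot, z up
- bottle_b: tall grey bottle with white cap, 68 mm across, 198 mm high, bystander; origin at the centre of its foot, z up
- tube_a: black tube standing on its cap, 50 mm wide, 139 mm high, bystander; origin at the centre of its foot, z up
- tube_b: white tube standing on its cap, 50 mm wide, 139 mm high, bystander; origin at the centre of its foot, z up
- jar: low amber jar, 64 mm across, 55 mm high, bystander; origin at the centre of its foot
There are look-alikes about, which are no part of the job. Leave any pink look-alike of the toothbrush alone. What is shaped like the trimmer but purple or yellow is not meant.

How it is judged (in metres and radians):
On the way, in this order (a step that is already met when the one before it is completed fails the run):
1. the trimmer is lifted clear of the organiser (z of trimmer in the frame of organiser above 0.085 m), for 0.1 s.
2. the trimmer lies flat in the channel, tail towards the hood, let go of, not yet home (its tip 10 to 80 mm short of the stop) (x of trimmer in the frame of dock_stop between -0.08 and -0.01 m and x of trimmer_head in the frame of dock_stop below -0.16 m and y of trimmer in the frame of dock_stop between -0.01 and 0.01 m and angle between the z axis of trimmer and the x axis of dock, either way round below 0.2 rad and contact force between the fingers and trimmer below 0.1 N), for 0.2 s.
At the end, for the whole second after the job is handed in: The trimmer lies in the dock with its tail tip within 3.5 mm of the stop along the channel, in line with the channel (within 0.06 rad), both sprung balls back in the groove (joints under 2.5 mm), at rest; the organiser stands level with the toothbrush and the razor still in it (x of trimmer in the frame of dock_stop above -0.0035 m and distance between trimmer and dock_stop below 0.006 m and angle between the z axis of trimmer and the x axis of dock, either way round below 0.06 rad and value of joint each of catch_left, catch_right below 0.0025 m and linear speed of trimmer below 0.02 m/s and angle between organiser's own z axis and vertical below 0.05 rad and not (z of toothbrush in the frame of organiser above 0.04 m or angle between toothbrush's own z axis and vertical above 0.6 rad) and not (z of razor in the frame of organiser above 0.04 m or angle between razor's own z axis and vertical above 0.6 rad)); the robot touches nothing.
It fails at once if the organiser is dragged more than 50 mm or tipped more than 0.25 rad (distance of organiser from where it was at the start of the episode above 0.05 m or angle between organiser's own z axis and vertical above 0.25 rad).
It fails at once if the toothbrush or the razor comes out of its beaker ((z of toothbrush in the frame of organiser above 0.04 m or angle between toothbrush's own z axis and vertical above 0.6 rad) or (z of razor in the frame of organiser above 0.04 m or angle between razor's own z axis and vertical above 0.6 rad)).
It fails at once if the trimmer is rammed into the dock (over 60 N) (contact force between trimmer and dock above 60 N).
It fails at once if a bottle or tube is knocked over, or a bottle, tube or the jar is shoved more than 40 mm (angle between any of bottle_a, bottle_b, tube_a, tube_b's own z axis and vertical above 0.5 rad or distance of any of bottle_a, bottle_b, tube_a, tube_b, jar from where it was at the start of the episode above 0.04 m).
It also fails if it takes over 54 s, if anything falls off the work surface, if the arm or the gripper's body presses on something with over 40 N, if the wrist force passes 120 N, or if a joint passes its speed limit or range.

### The arm

A 7-joint arm with a two-finger parallel gripper is mounted at the origin on the work surface. World frame = base frame: x ahead of the robot, y to its left, z up, the work surface at z = 0. Lengths are in mm, angles in rad, forces in N, time in s.
With the tool pointing down it reaches from about 350 to 900 mm from the base axis. Payload 8.1 kg.
Tool frame: the origin (TCP) lies midway between the tips of the shut fingers; the grasp point (between the pads) lies 19 mm behind it; z points along the fingers, y is the direction in which the jaws open and shut (so a half turn about z gives the same grasp; the last joint's range is limited). The gripper opens to 85 mm and grips with 20 to 120 N. Pads are 22 mm wide; open, the fingers measure 114 mm over their backs; the gripper's body (76 mm by 85 mm) begins 54 mm behind the grasp point. The pads swing forward as they close: fully open they stand 13 mm farther back than shut.
Start: joints at [-1.452, 0.434, 0.025, 1.573, -0.012, 1.134, -0.075], TCP at [137.518, 609.697, 231.323] pointing down, gripper open.
Joint ranges: [-2.62, 2.62], [-0.44, 2.09], [-1.27, 1.32], [0.08, 2.57], [-1.32, 4.46], [0.12, 2], [-2.74, 2.74]. Speed limits (rad/s): [2.22, 2.22, 3.01, 3.01, 3.14, 3.14, 3.14].

### API

Orientations are given as [roll, pitch, yaw] about the fixed x, y, z axes, in that order (R = Rz(yaw) Ry(pitch) Rx(roll)).
In Python, from station import state, snapshot, finish_job, regions_of, spot_point gives the robot as it stands. The module is installed in compiled form; this text tells all that it offers.
- The arm moves only by the tool jog_arm, never from a script. Its argument "series" is a list that holds one entry, the list of rows, each a list of 5 numbers: the shift along the tool's x, y, z in mm, then the turn about the tool's z in rad, then the finger opening in mm, from 0 to 85.4. A call has 1 to 5 rows; each row is the pose to reach, as a shift and turn from the pose commanded when the call began, along the tool's axes at that moment; what a row does not reach only later rows make up. A row lasts 1/10 s, in which the tool goes at most 50 mm and 8.59 degrees, less where a joint would pass 70% of its speed; a pose out of reach is approached as far as the arm can. A call with a gripper value outside its range is refused whole. The fingers move at their own pace and stop on an object; "force" is the grip in N (left out, the last holds). Time passes only in rows, so rows that repeat a pose let the fingers close. It gives the time, the measured TCP pose, the force and the opening at its end, in the units of the state.
- state(): the state, without advancing time (a new reading comes with each control period).
- snapshot(name): name is "side" or "top" or "wrist"; returns a dict with "image" (400x640x3 uint8, red, green, blue), "depth" (400x640 float32, mm along the optical axis (not along the pixel's ray), 0 where there is no reading), "mtx" (3x3 intrinsics, pixels), "cam_to_world" (4x4, takes a point from camera to world coordinates). Camera axes: x right, y down, z forward; pixel columns grow to the right and rows downward; lengths in mm; the calibration is good to about 2 mm. A picture is of the moment at which its call begins.
- finish_job(): hands the job in, once; it reports no verdict.
Trained networks look in a picture, given as the dict that the camera call returned (one of the last four; its "shot" number tells which), for a name from the list of things; names that differ only in an ending like _2 or _b are one class to them, and where a whole thing is asked for, a point or a joint stands for the part that bears it (a point fixed in the world has none). Each returns a list of dicts, best first, with "score" (0 to 1); they miss things now and then, are a little off and sometimes report something else, mostly with a low value. They report only what shows in the picture. A call takes as long as a camera call. They do not tell look-alikes from the thing itself.
- regions_of(label, picture): "region" (400x640 bool, what is visible of it) and "point" ([column, row] in pixels, amid what is visible of it).
- spot_point(label, picture): "point" ([column, row] in pixels: a listed point, or the origin of a listed thing).
The state is a dict: "time": time; "joints": joint angles; "qvel": joint speeds; "joint_efforts": joint torques, N m; "eef_pos": TCP position; "orientation": TCP orientation; "ft_force": force on the tool from outside, world axes, zero at the start; "torque": the same for the moment, N m; "width": finger opening in mm.
Only numpy, scipy, OpenCV 4.12 (cv2) and the standard library are available. Lean on these libraries where they do the work, as an engineer would, in place of code of your own. Each camera call takes 0.05 s, during which the arm holds its last target. There are 200 camera calls.

## Working session

There is one attempt and no reset: what is moved stays moved. The work goes in short steps, Python scripts to look and compute and a tool call to move; the robot and the scene stay as the last step left them, time stands still between calls to the robot, and variables do not carry over. Pictures are saved under pics/ and viewed, about 8 in all and at most 12, crops included, and the job is handed in when it is done.

Besides the shell and the picture viewer there is one more tool, called as name(argument=value, ...) on one line, values as JSON. jog_arm: Moves the arm, as the interface text tells. Its arguments: {"type":"object","properties":{"series":{"type":"array","items":{"type":"array","items":{"type":"array","items":{"type":"number"}}}},"force":{"type":"number"}},"required":["series"]}

```bash
mkdir -p pics; cat > h.py <<'E'
import numpy as np, cv2
from station import *
def save(p,n): cv2.imwrite('pics/'+n,p['image'][:,:,::-1])
def cloud(p):
    d=p['depth'].astype(float);K=p['mtx'];v,u=np.indices(d.shape)
    c=np.stack([(u-K[0,2])/K[0,0]*d,(v-K[1,2])/K[1,1]*d,d,np.ones_like(d)],-1)
    w=(c@np.array(p['cam_to_world']).T)[...,:3]; w[d<=0]=np.nan
    return w
E
python3 - <<'E'
from h import *
print(state())
ims=[]
for n in('top','side'):
    p=snapshot(n);save(p,n+'0.png');W=cloud(p)
    print(n,np.round(p['cam_to_world'],2).tolist(),np.round(p['mtx'],1).tolist())
    np.savez('pics/'+n+'.npz',W=W,im=p['image'])
    for l in('trimmer','organiser','toothbrush','razor','dock','bottle_a','tube_a','jar'):
        for r in regions_of(l,p)[:4]:
            w=W[r['region']]; print(l,round(r['score'],2),np.round(r['point']),r['region'].sum(),np.round(np.nanmedian(w,0)),np.round(np.nanpercentile(w,2,0)),np.round(np.nanpercentile(w,98,0)))
E
```

```text
{'time': 0.0, 'joints': array([-1.45159782,  0.43520666,  0.02496295,  1.57409372, -0.01160525,
        1.13398835, -0.07505479]), 'qvel': array([ 0.00033904,  0.00069663, -0.00059725,  0.00080199,  0.00133778,
        0.00168552, -0.00038324]), 'joint_efforts': array([-3.14395857e-04, -6.70465207e+01,  1.02521751e+00, -3.16210377e+01,
        1.56518962e-02,  1.25372046e-02,  2.28114253e-06]), 'eef_pos': array([137.4278713 , 609.19104652, 230.53728957]), 'orientation': array([-3.14004717e+00,  1.31760900e-04,  2.91977655e+00]), 'ft_force': array([0.08147887, 0.6181616 , 0.5950984 ]), 'torque': array([ 0.03660902,  0.05255479, -0.03470323]), 'width': 85.34415260005794}
top [[-0.02, -0.98, 0.18, 275.12], [-1.0, 0.02, 0.0, -48.05], [-0.01, -0.18, -0.98, 1681.19], [0.0, 0.0, 0.0, 1.0]] [[502.3, 0.0, 313.3], [0.0, 502.3, 201.4], [0.0, 0.0, 1.0]]
trimmer 0.78 [431. 239.] 202 [ 426. -401.  141.] [ 415. -423.   16.] [ 443. -391.  169.]
trimmer 0.64 [384. 216.] 208 [ 501. -268.  153.] [ 487. -312.    5.] [ 549. -257.  179.]
trimmer 0.49 [422. 211.] 197 [ 521. -387.  142.] [ 506. -409.   -2.]
[... 1708 characters left out ...]
.] [ 420. -187.    9.] [ 443. -169.  179.]
razor 0.71 [305. 270.] 134 [ 579. -288.  125.] [ 570. -303.   78.] [ 586. -270.  136.]
dock 0.69 [320. 190.] 933 [534. 148.  19.] [499.  48.   1.] [568. 223.  61.]
dock 0.63 [286. 287.] 2432 [ 529. -293.   44.] [ 408. -319.    4.] [ 608. -248.   87.]
bottle_a 0.87 [309. 351.] 2365 [ 646. -507.  136.] [ 610. -518.    8.] [ 673. -467.  200.]
bottle_a 0.77 [372. 140.] 1145 [656. 355. 116.] [621. 343.   1.] [686. 533. 219.]
tube_a 0.81 [326. 145.] 299 [495. 353.  62.] [474. 343.   1.] [511. 400. 138.]
tube_a 0.59 [387. 238.] 462 [748. -87.  69.] [732. -95.   6.] [766. -58. 138.]
jar 0.66 [408. 201.] 420 [800. 149.  42.] [772. 136.   2.] [828. 193.  59.]
```

View pics/top0.png

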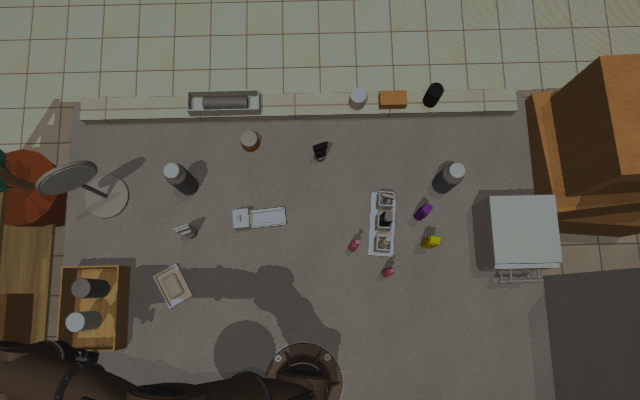

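View pics/side0.png

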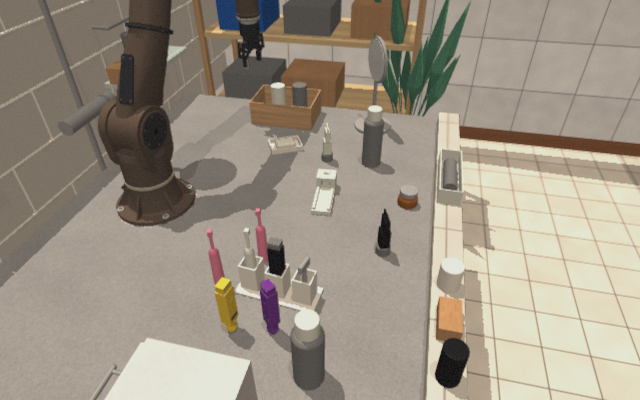

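The black trimmer stands in the middle beaker at about (508,-272). It shows at side pixel (275,258) and top pixel (384,220). The dock is near (530,142), with its hood towards +y (top pixel (241,217)). I'll move to a wrist view above the dock and turn the jaws across its channel.

jog_arm(series=[[[-38, -34, -6, 0, 85], [-76, -68, -12, 0, 85], [-114, -102, -18, 0, 85], [-150, -136, -24, 0, 85], [-186, -167, -28, 0, 85]]])

```text
time: 1.4
eef_pos: [282.1, 405.4, 259.7]
orientation: [3.141, 0.0, 2.92]
ft_force: [1.3, 1.2, -0.2]
width: 84.9
```

jog_arm(series=[[[-38, -34, -6, 0.14, 85], [-76, -68, -12, 0.28, 85], [-114, -102, -18, 0.42, 85], [-150, -136, -24, 0.56, 85], [-186, -167, -28, 0.7, 85]]])

```text
time: 1.9
eef_pos: [425.9, 202.7, 287.8]
orientation: [3.14, -0.0, 2.214]
ft_force: [0.6, 0.5, 0.1]
width: 85.3
```

jog_arm(series=[[[0, 0, -10, 0.14, 85], [0, 0, -20, 0.28, 85], [0, 0, -30, 0.42, 85], [0, 0, -30, 0.56, 85], [0, 0, -30, 0.7, 85]]])

```text
time: 2.4
eef_pos: [425.2, 204.6, 317.5]
orientation: [3.141, -0.001, 1.514]
ft_force: [-0.8, 1.0, -0.1]
width: 85.1
```

```bash
python3 - <<'E'
from h import *
s=state();print(s['time'],s['joints'].round(2),s['eef_pos'],s['orientation'])
p=snapshot('wrist');save(p,'w1.png');W=cloud(p);np.savez('pics/w1.npz',W=W,im=p['image'])
print(np.round(p['cam_to_world'],3).tolist(),p['mtx'].tolist())
E
```

```text
2.4 [-0.94  0.1   0.42  1.82 -0.05  1.23 -0.56] [425.17538358 204.60648077 317.48945711] [ 3.14093533e+00 -7.88293548e-04  1.51390880e+00]
[[0.998, -0.055, -0.017, 430.047], [-0.058, -0.95, -0.308, 283.662], [0.001, 0.309, -0.951, 459.817], [0.0, 0.0, 0.0, 1.0]] [[304.05157207525036, 0.0, 318.22237375173734], [0.0, 304.05157207525036, 195.21954936420715], [0.0, 0.0, 1.0]]
```

View pics/w1.png

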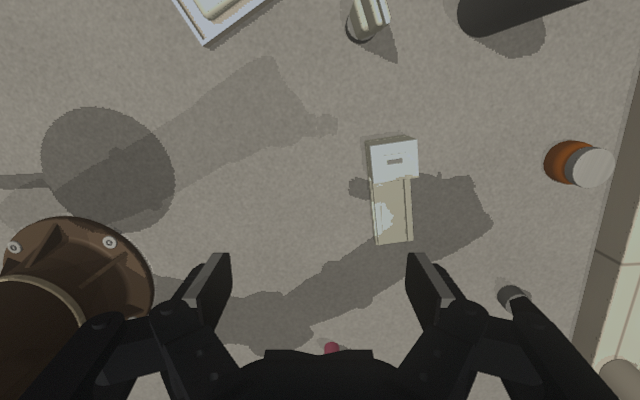

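The wrist view shows the dock at columns 370–418, rows 137–245, with the hood at its far (+y) end and the open channel towards me. I'll fit its pose from depth.

```bash
python3 - <<'E'
from h import *
W=np.load('pics/w1.npz')['W']
sub=W[125:255,350:440].reshape(-1,3)
g=sub[np.abs(sub[:,0]-430)<200]
print('table z',np.nanmedian(g[np.abs(g[:,2])<10][:,2]), np.histogram(g[:,2],bins=np.arange(-6,66,4)))
def rect(m,n):
    q=g[m]; r=cv2.minAreaRect(q[:,:2].astype(np.float32)); print(n,m.sum(),r, np.round(cv2.boxPoints(r)).tolist())
z=g[:,2]
rect(z>50,'hood');rect((z>11)&(z<20),'floor');rect((z>21)&(z<27),'wall')
rect(z>8,'all')
T=np.load('pics/top.npz')['W'].reshape(-1,3)
m=(T[:,2]>10)&(T[:,2]<75)&(abs(T[:,0]-530)<60)&(abs(T[:,1]-140)<120)
print('top',cv2.minAreaRect(T[m][:,:2].astype(np.float32)))
# row edges of floor & walls in hood front
for y0 in range(70,220,15):
    q=g[abs(g[:,1]-y0)<5]
    a=q[q[:,2]>8]
    if len(a):
        f=a[(a[:,2]>11)&(a[:,2]<19)];print(y0,'outer',a[:,0].min().round(1),a[:,0].max().round(1),'floor',(f[:,0].min().round(1),f[:,0].max().round(1)) if len(f) else '')
E
```

```text
table z -0.5249412634008195 (array([ 292, 6548,   61,   56,  148, 1648,  133,  671,   36,   41,   30,
         37,   38,   36,   36, 1260,  535]), array([-6, -2,  2,  6, 10, 14, 18, 22, 26, 30, 34, 38, 42, 46, 50, 54, 58,
       62]))
hood 1865 ((514.8272094726562, 193.3922882080078), (88.9454345703125, 52.51163101196289), 5.282290458679199) [[468.0, 215.0], [473.0, 163.0], [562.0, 171.0], [557.0, 224.0]]
floor 1845 ((533.14404296875, 135.9568634033203), (62.46202850341797, 169.85777282714844), 5.142865180969238) [[494.0, 218.0], [510.0, 49.0], [572.0, 54.0], [557.0, 223.0]]
wall 733 ((532.7042236328125, 138.40625), (61.79301452636719, 165.09742736816406), 5.105724811553955) [[495.0, 218.0], [509.0, 53.0], [571.0, 59.0], [556.0, 223.0]]
all 4718 ((520.2387084960938, 134.86123657226562), (88.9454345703125, 170.07298278808594), 5.282290458679199) [[468.0, 215.0], [484.0, 46.0], [572.0, 54.0], [557.0, 224.0]]
top ((524.5638427734375, 138.1097412109375), (175.05003356933594, 95.40045928955078), 85.9721908569336)
70 outer 507.5 570.5 floor (np.float64(507.5), np.float64(570.5))
85 outer 506.2 568.1 floor (np.float64(506.2), np.float64(568.1))
100 outer 504.8 567.2 floor (np.float64(504.8), np.float64(567.2))
115 outer 503.4 565.2 floor (np.float64(503.4), np.float64(565.2))
130 outer 502.4 565.0 floor (np.float64(502.7), np.float64(565.0))
145 outer 501.0 562.9 floor (np.float64(501.4), np.float64(562.9))
160 outer 499.4 562.6 floor (np.float64(500.1), np.float64(562.6))
175 outer 498.0 560.4 floor (np.float64(498.2), np.float64(498.8))
190 outer 496.8 559.9 floor (np.float64(496.8), np.float64(497.6))
205 outer 495.5 557.7 floor (np.float64(495.5), np.float64(496.2))
```

jog_arm(series=[[[-48, 11, 2, 0, 85], [-96, 22, 4, 0, 85], [-144, 33, 6, 0, 85], [-192, 44, 8, 0, 85], [-240, 55, 10, 0, 85]]])

```text
time: 2.95
eef_pos: [467.7, -39.8, 307.3]
orientation: [3.141, -0.001, 1.523]
ft_force: [1.5, 0.4, -0.1]
width: 85.2
```

jog_arm(series=[[[-48, 11, 2, 0, 85], [-96, 22, 4, 0, 85], [-144, 33, 6, 0, 85], [-192, 44, 8, 0, 85], [-240, 55, 10, 0, 85]]])

```text
time: 3.45
eef_pos: [510.7, -282.2, 296.9]
orientation: [3.141, -0.0, 1.524]
ft_force: [0.3, 0.3, 0.9]
width: 85.1
```

jog_arm(series=[[[0, 0, 0, 0, 85], [0, 0, 0, 0, 85]]])

```text
time: 3.65
eef_pos: [509.8, -282.0, 296.6]
orientation: [-3.141, 0.0, 1.519]
ft_force: [-0.1, 1.3, 0.2]
width: 85.1
```

```bash
python3 - <<'E'
from h import *
s=state();print(s['time'],s['joints'].round(2),s['eef_pos'],s['orientation'])
p=snapshot('wrist');save(p,'w2.png');W=cloud(p);np.savez('pics/w2.npz',W=W,im=p['image'])
print(np.round(p['cam_to_world'],3).tolist())
for l in('trimmer','organiser','razor','toothbrush'):
    for r in regions_of(l,p)[:4]:
        w=W[r['region']]; print(l,round(r['score'],2),np.round(r['point']),np.round(np.nanmedian(w,0)),np.round(np.nanpercentile(w,2,0)),np.round(np.nanpercentile(w,98,0)))
E
```

```text
3.65 [-0.13  0.37  0.77  1.62 -0.27  1.25  0.64] [ 509.7933965  -281.971172    296.57678217] [-3.14060228e+00  4.20986391e-04  1.51883555e+00]
[[0.999, -0.05, -0.017, 514.488], [-0.053, -0.95, -0.309, -202.715], [-0.001, 0.31, -0.951, 438.787], [0.0, 0.0, 0.0, 1.0]]
trimmer 0.72 [264. 278.] [ 436. -397.  135.] [ 422. -425.   18.] [ 448. -392.  165.]
trimmer 0.67 [337. 261.] [ 528. -385.  133.] [ 509. -404.   18.] [ 547. -374.  165.]
trimmer 0.65 [314. 167.] [ 507. -263.  175.] [ 491. -283.   68.] [ 523. -257.  178.]
organiser 0.92 [316. 140.] [ 509. -256.    9.] [ 412. -310.    6.] [ 605. -228.   86.]
razor 0.88 [376. 162.] [ 576. -278.  126.] [ 568. -299.   24.] [ 590. -261.  134.]
toothbrush 0.89 [176. 171.] [ 349. -274.  109.] [ 338. -287.    9.] [ 357. -264.  180.]
toothbrush 0.88 [248. 162.] [ 440. -263.  127.] [ 428. -275.   43.] [ 448. -254.  192.]
toothbrush 0.61 [231.  68.] [ 435. -174.  115.] [ 422. -184.    7.] [ 443. -161.  181.]
```

View pics/w2.png

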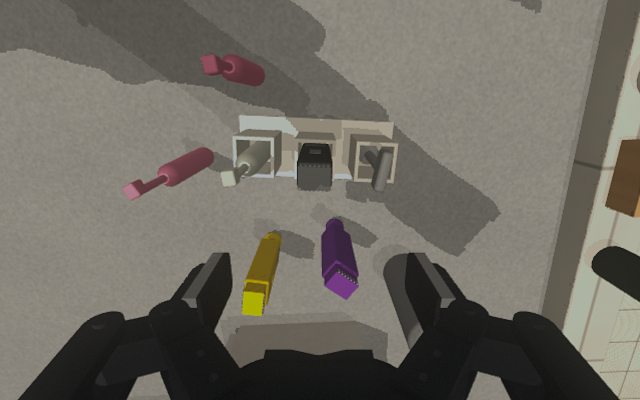

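The middle beaker's black trimmer is at pixel (314,165), with the toothbrush at (250,160) and the razor at (378,165). The purple and yellow decoys are lower in the image. Next I'll fit the trimmer's head face, tilt and yaw.

```bash
python3 - <<'E'
from h import *
D=np.load('pics/w2.npz');W=D['W'];W=W[100:215,200:420].reshape(-1,3)
def rect(m,n):
    q=W[m]; r=cv2.minAreaRect(q[:,:2].astype(np.float32)); print(n,m.sum(),np.round(r[0],1),np.round(r[1],1),round(r[2],1),np.round(q.mean(0),1)); return q
b=(abs(W[:,0]-508)<30)&(abs(W[:,1]+272)<35)
q=rect(b&(W[:,2]>170),'head')
A=np.c_[q[:,:2],np.ones(len(q))];print('plane',np.linalg.lstsq(A,q[:,2],rcond=None)[0], q[:,2].min(),q[:,2].max())
for z0 in(100,115,130,145,155): 
    m=b&(abs(W[:,2]-z0)<6); q=W[m]; print(z0,m.sum(),np.round(np.percentile(q,[2,50,98],axis=0),1).tolist() if m.sum()>3 else '', np.polyfit(q[:,0],q[:,1],1) if m.sum()>5 else '')
rect((abs(W[:,2]-85)<3)&(abs(W[:,1]+272)<40),'rims'); rect((W[:,2]>4)&(W[:,2]<88)&(abs(W[:,1]+265)<60)&(abs(W[:,0]-508)<125),'org')
S=np.load('pics/side.npz')['W'].reshape(-1,3);S=S[(abs(S[:,0]-508)<30)&(abs(S[:,1]+272)<32)]
for z0 in(95,110,125,140,153,165,174):
    q=S[abs(S[:,2]-z0)<5]
    if len(q)>3: print('side',z0,len(q),np.round(np.percentile(q,[3,50,97],axis=0)[:,:2],1).tolist())
E
```

```text
head 869 [ 507.  -272.4] [24.3 29.6] 85.9 [ 506.8 -271.6  176.3]
plane [ 3.33684249e-03 -4.14907865e-02  1.63302689e+02] 170.22272484042833 178.4228998996021
100 48 [[492.2, -260.3, 94.2], [508.1, -258.5, 100.1], [523.3, -257.4, 105.4]] [-8.09169043e-02 -2.17507306e+02]
115 60 [[492.8, -260.8, 109.6], [508.3, -258.0, 115.4], [523.8, -257.3, 120.6]] [-9.10875836e-02 -2.12102353e+02]
130 72 [[492.9, -260.3, 124.2], [507.9, -258.4, 130.7], [523.2, -257.3, 135.8]] [-8.32910934e-02 -2.16180527e+02]
145 80 [[492.4, -260.5, 139.6], [510.0, -258.7, 145.4], [523.6, -257.4, 150.9]] [-8.42775127e-02 -2.15845671e+02]
155 251 [[489.9, -281.4, 150.0], [509.0, -260.4, 157.1], [523.9, -257.7, 160.3]] [-8.20093099e-02 -2.20904227e+02]
rims 1373 [ 505.9 -273.8] [ 48.5 192.2] 84.5 [ 507.9 -268.1   84.5]
org 7410 [ 505.9 -273.6] [ 85.3 214.6] 84.2 [ 507.9 -262.2   36.1]
side 95 48 [[490.5, -288.2], [511.7, -285.6], [524.7, -266.1]]
side 110 48 [[492.5, -289.2], [512.0, -286.1], [524.6, -269.2]]
side 125 52 [[491.7, -290.1], [513.3, -285.8], [524.5, -266.0]]
side 140 50 [[491.6, -288.3], [511.2, -285.3], [524.1, -262.1]]
side 153 62 [[490.5, -288.1], [510.3, -285.2], [524.2, -268.6]]
side 165 47 [[492.5, -286.9], [513.0, -283.3], [522.6, -267.9]]
side 174 122 [[493.0, -286.3], [508.4, -276.6], [522.1, -262.5]]
```

jog_arm(series=[[[5, -2, 20, 0.032, 50], [9.4, -3, 40, 0.032, 50], [9.4, -3, 70, 0.032, 50], [9.4, -3, 90, 0.032, 50], [9.4, -3, 90, 0.032, 50]]], force=30)

```text
time: 4.4
eef_pos: [506.9, -268.5, 204.9]
orientation: [-3.138, -0.002, 1.49]
ft_force: [-0.5, 0.9, 0.3]
width: 50.1
```

jog_arm(series=[[[0, 0, 0, 0, 50], [0, 0, 0, 0, 50]]])

```text
time: 4.6
eef_pos: [508.7, -271.0, 208.5]
orientation: [3.14, 0.001, 1.489]
ft_force: [0.2, 0.3, -0.3]
width: 50.3
```

```bash
python3 - <<'E'
from h import *
s=state();print(s['time'],s['joints'].round(2),s['eef_pos'],s['orientation'],s['width'])
p=snapshot('wrist');W=cloud(p)
R=W.reshape(-1,3);q=R[(abs(R[:,0]-508)<30)&(abs(R[:,1]+272)<35)&(R[:,2]>170)&(R[:,2]<182)]
r=cv2.minAreaRect(q[:,:2].astype(np.float32));print(r)
# fingers
for lo,hi in((150,175),(175,200),(200,230),(230,260)):
  z=W[:,:,2]; m=(z>lo+60)&(z<hi+60)&(abs(W[:,:,1]-s['eef_pos'][1])<15)
  xs=W[:,:,0][m]-s['eef_pos'][0]
  if len(xs): print(lo+60,np.percentile(xs[xs<0],[1,50,99]) if (xs<0).any() else '',np.percentile(xs[xs>0],[1,50,99]) if (xs>0).any() else '')
E
```

```text
4.6 [-0.12  0.44  0.73  1.77 -0.33  1.06  0.65] [ 508.67076218 -271.01837214  208.47797648] [3.13952873e+00 5.20702981e-04 1.48850861e+00] 50.34908343758173
((506.6461486816406, -272.5135498046875), (24.639076232910156, 29.87206268310547), 85.46705627441406)
210 [-37.28616617 -25.3622743  -23.4975124 ] [24.43392636 27.59665234 39.21816604]
235 [-45.24112129 -27.17732882 -23.64423016] [24.48640437 30.76883793 54.6794249 ]
260 [-56.7829549  -45.61185628  -0.84294088] [ 1.51697472 47.91223532 62.23924521]
290 [-52.18270634  -7.53401003  -0.1702718 ] [ 0.50660344 25.28152227 65.20518884]
```

jog_arm(series=[[[-1.5, -1.2, 20, 0, 44], [-1.5, -1.2, 40, 0, 44], [-1.5, -1.2, 60, 0, 44], [-1.5, -1.2, 75, 0, 44], [-1.5, -1.2, 82, 0, 44]]])

```text
time: 5.15
eef_pos: [506.4, -272.1, 124.3]
orientation: [-3.141, -0.0, 1.488]
ft_force: [0.1, -0.5, -0.2]
width: 43.8
```

jog_arm(series=[[[0, 0, 0, 0, 44], [0, 0, 0, 0, 30], [0, 0, 0, 0, 30], [0, 0, 0, 0, 30], [0, 0, 0, 0, 30]]], force=40)

```text
time: 5.65
eef_pos: [506.9, -272.6, 125.7]
orientation: [3.14, 0.0, 1.488]
ft_force: [-0.1, 0.4, 4.5]
width: 33.6
```

jog_arm(series=[[[0, 0, 0, 0, 30], [0, 0, 0, 0, 30]]])

```text
time: 5.85
eef_pos: [507.0, -272.6, 125.7]
orientation: [3.14, 0.0, 1.488]
ft_force: [-1.4, 0.8, 5.4]
width: 33.3
```

```bash
python3 - <<'E'
from h import *
s=state();print(s['time'],s['eef_pos'],s['orientation'],s['width'],s['ft_force'])
p=snapshot('wrist');save(p,'w3.png')
E
```

```text
5.85 [ 506.98388264 -272.59921318  125.72704165] [3.14037784e+00 2.64341303e-04 1.48768361e+00] 33.303218731336955 [-1.35470837  0.79609941  5.35667837]
```

View pics/w3.png

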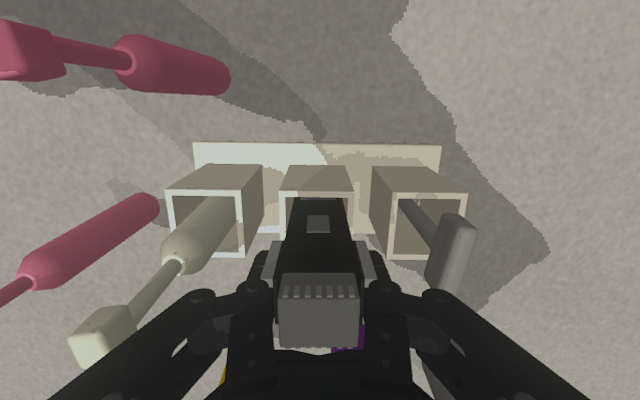

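jog_arm(series=[[[0, 0, -5, 0, 30], [0, 0, -20, 0, 30], [0, 0, -50, 0, 30], [0, 0, -90, 0, 30], [0, 0, -125, 0, 30]]])

```text
time: 6.4
eef_pos: [506.2, -272.6, 252.6]
orientation: [3.141, 0.0, 1.487]
ft_force: [0.8, -0.2, -0.4]
width: 33.6
```

jog_arm(series=[[[0, 0, -8, 0, 30], [0, 0, -10, 0, 30], [0, 0, -10, 0, 30]]])

```text
time: 6.7
eef_pos: [506.2, -271.9, 259.5]
orientation: [-3.141, -0.001, 1.488]
ft_force: [-0.0, -0.2, -2.2]
width: 33.8
```

```bash
python3 - <<'E'
from h import *
s=state();print(s['time'],s['joints'].round(2),s['eef_pos'],s['orientation'],s['width'],s['ft_force'])
p=snapshot('side')
for r in regions_of('trimmer',p)[:4]:
    w=cloud(p)[r['region']];print(r['score'],r['point'],np.nanpercentile(w,[2,50,98],axis=0).round().tolist())
cv2.imwrite('pics/s3.png',cv2.resize(p['image'][120:360,160:400,::-1],None,fx=2.4,fy=2.4))
E
```

```text
6.7 [-0.14  0.39  0.76  1.7  -0.29  1.17  0.61] [ 506.18754375 -271.85959023  259.52202165] [-3.14083348e+00 -5.90927053e-04  1.48790748e+00] 33.83046250881172 [-0.0148938  -0.16547834 -2.17112872]
0.94 [270.1, 226.0] [[387.0, -288.0, -1.0], [508.0, -284.0, 240.0], [524.0, -36.0, 312.0]]
0.7 [227.3, 302.2] [[412.0, -430.0, 4.0], [440.0, -422.0, 109.0], [448.0, -385.0, 167.0]]
```

View pics/s3.png

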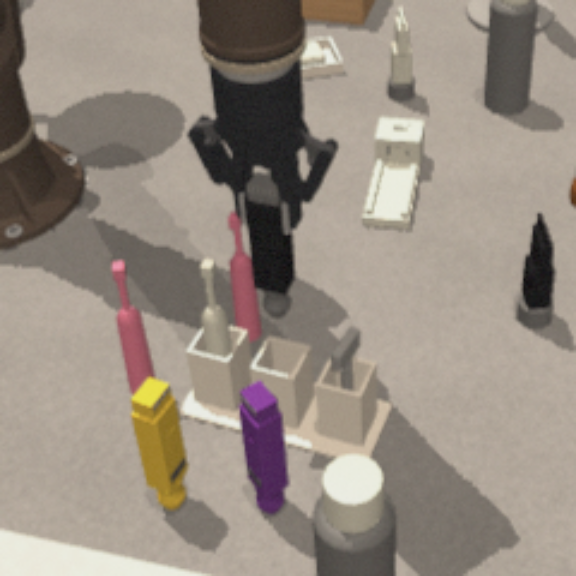

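jog_arm(series=[[[15, -0.5, 0, 0, 30], [45, -1, 0, 0, 30], [80, -2, 0, 0, 30], [120, -3, 0, 0, 30], [160, -4, 0, 0, 30]]])

```text
time: 7.3
eef_pos: [515.0, -111.1, 258.8]
orientation: [-3.139, 0.0, 1.487]
ft_force: [1.1, -0.1, -1.7]
width: 33.7
```

jog_arm(series=[[[40, -1, 0, 0, 30], [80, -2, 0, 0, 30], [120, -3, 0, 0, 30], [160, -4, 0, 0, 30], [195, -4.5, 0, 0, 30]]])

```text
time: 7.8
eef_pos: [526.6, 84.4, 258.8]
orientation: [-3.139, 0.001, 1.489]
ft_force: [1.1, -0.1, -1.9]
width: 33.8
```

jog_arm(series=[[[30, -1, 0, -0.05, 30], [55, -1.2, 0, -0.1, 30], [68, -1.5, 0, -0.15, 30], [71.5, -1.5, 0, -0.1725, 30], [71.5, -1.5, 0, -0.1725, 30]]])

```text
time: 8.3
eef_pos: [532.1, 152.6, 259.8]
orientation: [-3.141, 0.001, 1.66]
ft_force: [-0.3, -1.0, -1.1]
width: 33.4
```

jog_arm(series=[[[0, 0, 0, 0, 30], [0, 0, 0, 0, 30]]])

```text
time: 8.5
eef_pos: [532.1, 151.9, 260.2]
orientation: [3.141, 0.0, 1.657]
ft_force: [0.3, 0.4, -1.7]
width: 33.2
```

```bash
cat >> h.py <<'E'
C=np.array([533.1,136.0]);d=np.array([-.0896,.996]);n=np.array([-.996,-.0896])
def dk(P): # world->dock coordinates
    P=np.asarray(P,float); v=P[...,:2]-C; return np.stack([v@d,v@n,P[...,2]],-1)
def rep():
    s=state();print('t',round(s['time'],2),'dockTCP',dk(s['eef_pos']).round(1),'yaw err',(s['orientation'][2]-1.6605).round(3),'w',round(s['width'],1),'F',s['ft_force'].round(1));return s
E
python3 - <<'E'
from h import *
s=rep();print(s['joints'].round(2))
p=snapshot('side')
for r in regions_of('trimmer',p)[:1]:
    w=cloud(p)[r['region']];print(r['score'],r['point'],np.nanpercentile(w,[2,50,98],axis=0).round().tolist())
    w=dk(w)
    for z in range(140,260,20):
        q=w[abs(w[:,2]-z)<8];q=q[(abs(q[:,0]-18)<60)];print(z,len(q),np.median(q,0).round(1) if len(q) else '')
cv2.imwrite('pics/s4.png',cv2.resize(p['image'][20:260,200:440,::-1],None,fx=2.4,fy=2.4))
E
```

```text
t 8.5 dockTCP [ 15.9  -0.5 260.2] yaw err -0.003 w 33.2 F [ 0.3  0.4 -1.7]
[-0.84  0.32  0.62  1.75 -0.2   1.14 -0.07]
0.91 [323.4, 130.2] [[516.0, 133.0, 152.0], [535.0, 139.0, 242.0], [550.0, 162.0, 312.0]]
140 1 [  9.7  -1.6 147.6]
160 36 [  6.   -2.6 162.3]
180 25 [  5.4  -2.  180.7]
200 58 [  2.6  -1.  200.6]
220 61 [  2.4  -2.6 219.4]
240 59 [  1.7  -2.3 241.4]
```

View pics/s4.png

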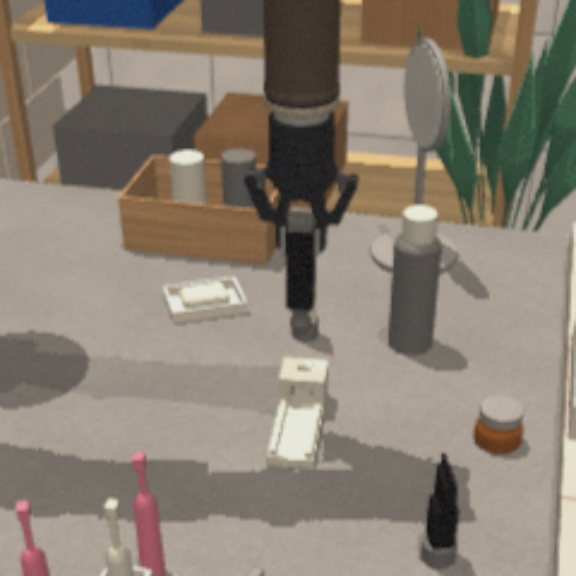

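jog_arm(series=[[[0, -0.5, 25, 0, 30], [0, -0.5, 60, 0, 30], [0, -0.5, 95, 0, 30], [0, -0.5, 118, 0, 30], [0, -0.5, 126, 0, 30]]], force=25)

```text
time: 9.1
eef_pos: [530.1, 152.8, 131.9]
orientation: [-3.138, 0.001, 1.66]
ft_force: [-0.6, -0.2, -1.1]
width: 33.7
```

jog_arm(series=[[[0, 0, 0, 0, 30], [0, 0, 0, 0, 30], [0, 0, 2, 0, 30], [0, 0, 4, 0, 30], [0, 0, 5, 0, 30]]])

```text
time: 9.6
eef_pos: [531.9, 153.7, 129.7]
orientation: [3.14, -0.001, 1.66]
ft_force: [-3.1, -0.7, 15.5]
width: 33.5
```

```bash
python3 - <<'E'
from h import *
rep()
# plan: grip height above floor vs tilt
prof=[(0,8),(12,14),(40,14)]
g=135
for a in np.radians([0,5,10,15,20,30,40,50,60,70,80,85,90]):
    h=max((g-s)*np.cos(a)+r*np.sin(a) for s,r in prof); print(round(np.degrees(a)),'TCPz',round(16+h-21.3,1),'x_tip-x_grip',round(g*np.sin(a),1))
E
```

```text
t 9.6 dockTCP [ 17.8  -0.4 129.7] yaw err -0.0 w 33.5 F [-3.1 -0.7 15.5]
0 TCPz 129.7 x_tip-x_grip 0.0
5 TCPz 129.9 x_tip-x_grip 11.8
10 TCPz 129.0 x_tip-x_grip 23.4
15 TCPz 127.2 x_tip-x_grip 34.9
20 TCPz 124.3 x_tip-x_grip 46.2
30 TCPz 115.6 x_tip-x_grip 67.5
40 TCPz 103.3 x_tip-x_grip 86.8
50 TCPz 87.6 x_tip-x_grip 103.4
60 TCPz 69.1 x_tip-x_grip 116.9
70 TCPz 49.9 x_tip-x_grip 126.9
80 TCPz 29.8 x_tip-x_grip 132.9
85 TCPz 19.4 x_tip-x_grip 134.5
90 TCPz 8.7 x_tip-x_grip 135.0
```

jog_arm(series=[[[-6, 0, 0, 0, 30], [-12, 0, 0, 0, 30], [-18, 0, 0.5, 0, 30], [-23, 0, 1, 0, 30], [-29, 0, 2, 0, 30]]], force=20)

```text
time: 10.1
eef_pos: [534.9, 125.0, 128.4]
orientation: [3.14, -0.002, 1.66]
ft_force: [-4.1, 2.2, 16.0]
width: 33.6
```

```bash
cat >> h.py <<'E'
def look(name=None):
    s=rep(); p=snapshot('side'); r=regions_of('trimmer',p)
    W=dk(cloud(p)); x0,_,z0=dk(s['eef_pos'])
    best=[k for k in r if abs(np.nanmedian(W[k['region']],0)-[x0,0,z0]).max()<150]
    if best:
        w=W[best[0]['region']]; w=w[(abs(w[:,1])<25)&(w[:,0]>-200)&(w[:,0]<90)&(w[:,2]>10)]
        c=w.mean(0);u=np.linalg.svd((w-c)[:,[0,2]],full_matrices=False)[2][0]
        print('score',best[0]['score'],'tilt from vertical deg',np.degrees(np.arctan(u[0]/u[1])).round(1),'ext',np.percentile(w,[1,50,99],axis=0).round(0).tolist())
    if name: cv2.imwrite('pics/'+name,cv2.resize(p['image'][80:260,230:440,::-1],None,fx=3,fy=3))
E
python3 -c "from h import *;look('s5.png')"
```

```text
t 10.1 dockTCP [-11.1  -0.8 128.4] yaw err -0.0 w 33.6 F [-4.1  2.2 16. ]
score 0.84 tilt from vertical deg -7.4 ext [[-29.0, -18.0, 22.0], [-18.0, -3.0, 115.0], [11.0, 14.0, 183.0]]
```

View pics/s5.png

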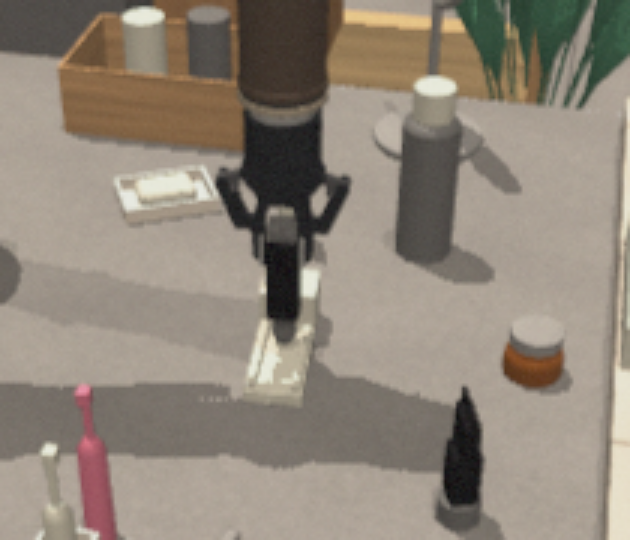

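jog_arm(series=[[[-7, 0, 1.5, 0, 30], [-14, 0, 3, 0, 30], [-21, 0, 5, 0, 30], [-29, 0, 8, 0, 30], [-36, 0, 11.5, 0, 30]]])

```text
time: 10.7
eef_pos: [538.4, 87.2, 117.2]
orientation: [3.139, -0.0, 1.659]
ft_force: [-2.5, -2.8, 18.3]
width: 33.5
```

```bash
python3 -c "from h import *;look()"
```

```text
t 10.7 dockTCP [-49.1  -0.9 117.2] yaw err -0.001 w 33.5 F [-2.5 -2.8 18.3]
score 0.79 tilt from vertical deg -21.2 ext [[-73.0, -17.0, 35.0], [-55.0, -2.0, 122.0], [-9.0, 14.0, 173.0]]
```

jog_arm(series=[[[-9, 0, 5, 0, 30], [-17, 0, 11, 0, 30], [-24, 0, 16.5, 0, 30], [-31, 0, 22.5, 0, 30], [-37, 0, 28.5, 0, 30]]])

```text
time: 11.3
eef_pos: [541.7, 47.9, 88.5]
orientation: [3.139, 0.003, 1.657]
ft_force: [-2.6, -9.5, 14.5]
width: 33.6
```

```bash
python3 -c "from h import *;look()"
```

```text
t 11.3 dockTCP [-88.6  -0.7  88.5] yaw err -0.003 w 33.6 F [-2.6 -9.5 14.5]
score 0.52 tilt from vertical deg -45.8 ext [[-120.0, -19.0, 17.0], [-107.0, -1.0, 127.0], [69.0, 17.0, 146.0]]
```

jog_arm(series=[[[-6, 0, 6, 0, 30], [-11, 0, 12, 0, 30], [-16, 0, 19, 0, 30], [-19, 0, 25, 0, 30], [-21, 0, 31, 0, 30]]])

```text
time: 11.9
eef_pos: [543.6, 27.3, 56.9]
orientation: [3.139, 0.003, 1.657]
ft_force: [-0.4, -7.4, 9.4]
width: 33.5
```

jog_arm(series=[[[0, 0, 6, 0, 30], [0.5, 0, 12, 0, 30], [1, 0, 18, 0, 30], [1, 0, 24, 0, 30], [1, 0, 29, 0, 30]]])

```text
time: 12.4
eef_pos: [543.6, 29.5, 27.6]
orientation: [3.139, 0.002, 1.658]
ft_force: [0.1, -4.7, 5.8]
width: 33.4
```

```bash
python3 -c "from h import *;look('s6.png')"
```

```text
t 12.4 dockTCP [-107.    -0.9   27.6] yaw err -0.003 w 33.4 F [ 0.1 -4.7  5.8]
score 0.5 tilt from vertical deg -89.7 ext [[-148.0, -17.0, 49.0], [-124.0, -2.0, 65.0], [-65.0, 13.0, 74.0]]
```

View pics/s6.png

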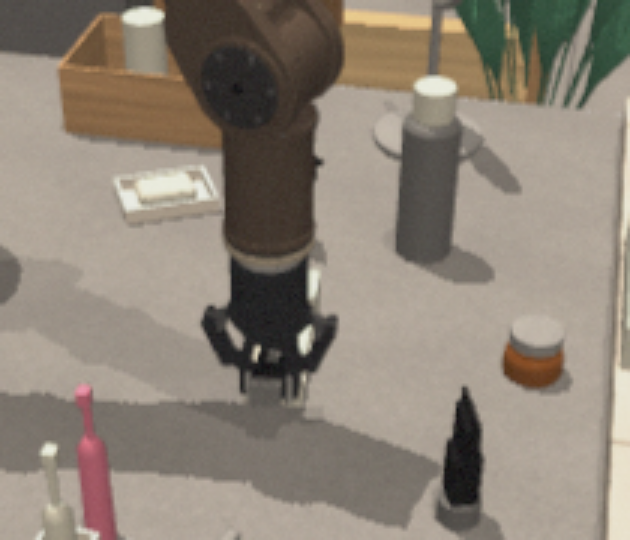

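jog_arm(series=[[[0, 0, 4, 0, 30], [0, 0, 8, 0, 30], [0, 0, 11, 0, 30], [0, 0, 13, 0, 30], [0, 0, 15, 0, 30]]])

```text
time: 13.0
eef_pos: [543.0, 30.5, 12.6]
orientation: [3.14, 0.001, 1.659]
ft_force: [0.2, -5.2, 4.7]
width: 33.4
```

```bash
python3 - <<'E'
from h import *
s=rep();p=snapshot('wrist');W=dk(cloud(p));np.save('pics/w7.npy',W)
q=W.reshape(-1,3);save(p,'w7.png')
m=(abs(q[:,1])<8)&(q[:,2]<62)&(q[:,2]>20)
for x in range(-85,90,10):
    k=q[m&(abs(q[:,0]-x)<4)]; print(x,len(k),np.median(k[:,2]).round(1) if len(k) else '')
E
```

```text
t 13.0 dockTCP [-106.    -0.5   12.6] yaw err -0.002 w 33.4 F [ 0.2 -5.2  4.7]
-85 783 50.2
-75 866 49.5
-65 891 48.3
-55 949 47.6
-45 1007 47.2
-35 1097 46.8
-25 1179 45.6
-15 1154 43.7
-5 1175 39.1
5 402 41.2
15 0 
25 0 
35 0 
45 0 
55 0 
65 0 
75 0 
85 0
```

View pics/w7.png

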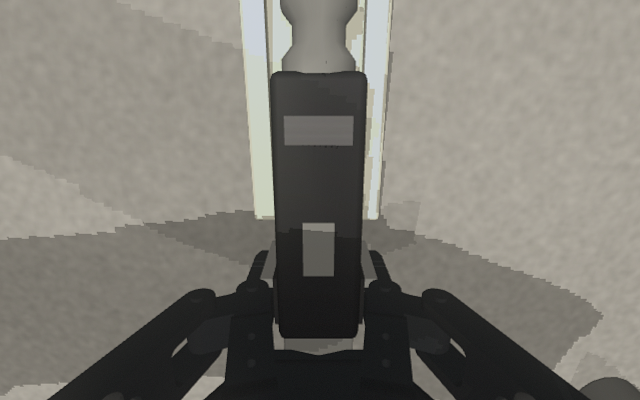

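jog_arm(series=[[[0, 0, 1.5, 0, 30], [0, 0, 3, 0, 30], [0, 0, 4, 0, 30], [0, 0, 4, 0, 30]]])

```text
time: 13.45
eef_pos: [542.9, 31.0, 8.5]
orientation: [3.141, 0.001, 1.659]
ft_force: [1.4, -5.1, 5.4]
width: 33.7
```

```bash
cat >> h.py <<'E'
def wl(name=None):
    s=rep();p=snapshot('wrist');q=dk(cloud(p)).reshape(-1,3)
    if name: save(p,name)
    m=(abs(q[:,1])<25)&(q[:,2]<62)&(q[:,2]>25)
    for x in range(-155,60,15):
        k=q[m&(abs(q[:,0]-x)<4)]
        if len(k)>20: print(x,len(k),'z',np.median(k[abs(k[:,1])<8,2]).round(1),'y',np.percentile(k[:,1],[2,98]).round(1))
E
python3 -c "from h import *;wl()"
```

```text
t 13.45 dockTCP [-105.5   -0.3    8.5] yaw err -0.001 w 33.7 F [ 1.4 -5.1  5.4]
-125 728 z 45.4 y [-15.3  14.3]
-110 1575 z 47.1 y [-19.   17.6]
-95 3212 z 46.8 y [-24.1  24.3]
-80 1656 z 46.7 y [-16.7  15.2]
-65 1847 z 45.7 y [-16.8  15.4]
-50 2071 z 45.3 y [-16.8  15.2]
-35 2348 z 45.3 y [-16.8  15.2]
-20 2337 z 43.9 y [-16.4  14.7]
-5 1532 z 38.7 y [-10.5   8.6]
```

jog_arm(series=[[[0, 0, 0, 0, 38], [0, 0, 0, 0, 44], [0, 0, 0, 0, 50], [0, 0, 0, 0, 50], [0, 0, 0, 0, 50]]])

```text
time: 14.0
eef_pos: [542.2, 32.2, 7.9]
orientation: [-3.141, -0.0, 1.661]
ft_force: [-0.2, -0.5, 0.1]
width: 50.1
```

```bash
python3 -c "from h import *;wl()"
```

```text
t 14.0 dockTCP [-104.2    0.2    7.9] yaw err 0.0 w 50.1 F [-0.2 -0.5  0.1]
-140 35 z 40.1 y [-5.9  3.9]
-125 661 z 42.8 y [-15.6  14.8]
-110 1437 z 43.5 y [-16.5  24.9]
-95 1529 z 43.8 y [-16.8  24.9]
-80 1572 z 44.1 y [-16.6  15.3]
-65 1779 z 43.6 y [-16.7  15.4]
-50 2008 z 43.6 y [-16.8  15.3]
-35 2278 z 44.2 y [-16.8  15.2]
-20 2280 z 43.2 y [-16.4  14.6]
-5 1581 z 38.7 y [-10.6   8.6]
```

jog_arm(series=[[[0, 0, -10, 0, 50], [0, 0, -30, 0, 50], [0, 0, -55, 0, 50], [-10, 0, -75, 0, 50], [-35, 0, -75, 0, 20]]])

```text
time: 14.55
eef_pos: [547.3, -0.8, 86.1]
orientation: [3.137, -0.002, 1.664]
ft_force: [0.6, 0.7, -0.9]
width: 36.7
```

jog_arm(series=[[[-20, 0, 0, 0, 0], [-31, 0, 0, 0, 0], [-31, 0, 0, 0, 0], [-31, 0, 0, 0, 0]]])

```text
time: 14.95
eef_pos: [548.1, -33.0, 83.0]
orientation: [-3.141, -0.001, 1.66]
ft_force: [0.9, -0.3, 0.1]
width: -0.1
```

```bash
python3 -c "
from h import *;wl('w8.png')"
```

```text
t 14.95 dockTCP [-169.6    0.2   83. ] yaw err -0.0 w -0.1 F [ 0.9 -0.3  0.1]
-140 526 z 41.0 y [-14.8  13.7]
-125 619 z 42.3 y [-15.8  14.5]
-110 792 z 43.6 y [-16.7  15.3]
-95 879 z 43.9 y [-16.8  15.5]
-80 920 z 44.3 y [-17.   15.1]
-65 1013 z 43.7 y [-17.2  15.3]
-50 1105 z 43.8 y [-17.1  15.8]
```

View pics/w8.png

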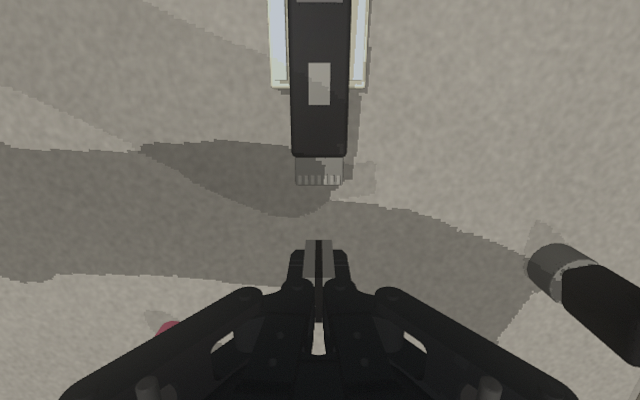

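jog_arm(series=[[[0, 1, 25, 0, 0], [0, 1, 45, 0, 0], [0, 1, 59, 0, 0], [5, 1, 59, 0, 0], [10, 1, 59, 0, 0]]])

```text
time: 15.5
eef_pos: [548.4, -23.0, 24.2]
orientation: [-3.141, -0.0, 1.66]
ft_force: [0.4, 0.4, -0.5]
width: 0.2
```

jog_arm(series=[[[3, 0, 0, 0, 0], [6, 0, 0, 0, 0], [9, 0, 0, 0, 0], [12, 0, 0, 0, 0], [15, 0, 0, 0, 0]]])

```text
time: 16.0
eef_pos: [547.4, -8.9, 24.4]
orientation: [3.141, 0.0, 1.66]
ft_force: [0.6, -2.1, 2.0]
width: -0.2
```

```bash
cat >> h.py <<'E'
def pl(name=None):
    s=rep();p=snapshot('wrist');q=dk(cloud(p)).reshape(-1,3)
    if name: save(p,name)
    x0,y0=dk(s['eef_pos'])[:2]
    k=q[(abs(q[:,1])<6)&(abs(q[:,2]-41)<2.5)&(q[:,0]>x0)];print('head top x min',np.percentile(k[:,0],[0,2]).round(1) if len(k) else '')
    for c in(-60,-40):
        b=q[(abs(q[:,0]-c-20)<12)&(abs(q[:,2]-43)<3)&(abs(q[:,1])<19)];
        if len(b): print('body y',np.percentile(b[:,1],[2,98]).round(1))
    b=q[(abs(q[:,1])<10)&(q[:,2]>43)&(q[:,2]<46)&(q[:,0]>-100)];print('body front x',np.percentile(b[:,0],[99.5]) if len(b) else '')
E
python3 -c "from h import *;pl()"
```

```text
t 16.0 dockTCP [-145.6   -1.2   24.4] yaw err -0.001 w -0.2 F [ 0.6 -2.1  2. ]
head top x min [-139.7 -135.2]
body y [-16.5  15.7]
body front x [-34.52330673]
```

jog_arm(series=[[[3, 0, 0, 0, 0], [6, 0, 0, 0, 0], [9, 0, 0, 0, 0], [12, 0, 0, 0, 0], [15, 0, 0, 0, 0]]])

```text
time: 16.55
eef_pos: [545.7, 6.5, 24.0]
orientation: [-3.142, -0.0, 1.66]
ft_force: [0.5, -3.4, 2.9]
width: -0.4
```

jog_arm(series=[[[2, 0, 0, 0, 0], [4, 0, 0, 0, 0], [6, 0, 0, 0, 0], [8, 0, 0, 0, 0], [10, 0, 0, 0, 0]]])

```text
time: 17.05
eef_pos: [544.8, 15.1, 24.0]
orientation: [3.141, 0.001, 1.659]
ft_force: [1.3, -3.7, 2.1]
width: -0.2
```

```bash
python3 -c "from h import *;pl()"
```

```text
t 17.05 dockTCP [-121.4   -0.9   24. ] yaw err -0.001 w -0.2 F [ 1.3 -3.7  2.1]
head top x min [-115.5 -110.9]
body y [-15.9  16.1]
body y [-15.9  16.1]
body front x [-10.34729505]
```

jog_arm(series=[[[1.5, 0, 0, 0, 0], [3, 0, 0, 0, 0], [4.5, 0, 0, 0, 0], [6, 0, 0, 0, 0], [7.5, 0, 0, 0, 0]]])

```text
time: 17.6
eef_pos: [544.1, 24.0, 24.0]
orientation: [-3.141, -0.0, 1.66]
ft_force: [0.3, -2.2, 1.9]
width: 0.2
```

jog_arm(series=[[[1, 0, 0, 0, 0], [2, 0, 0, 0, 0], [3, 0, 0, 0, 0], [4, 0, 0, 0, 0]]])

```text
time: 18.0
eef_pos: [543.7, 27.9, 24.0]
orientation: [-3.142, -0.0, 1.66]
ft_force: [0.3, -2.0, 2.1]
width: -0.2
```

```bash
python3 -c "from h import *;pl('w9.png')"
```

```text
t 18.0 dockTCP [-108.6   -0.9   24. ] yaw err -0.0 w -0.2 F [ 0.3 -2.   2.1]
head top x min [-102.7  -98. ]
body y [-16.   16.1]
body y [-15.9  16.1]
body front x [2.47558255]
```

View pics/w9.png

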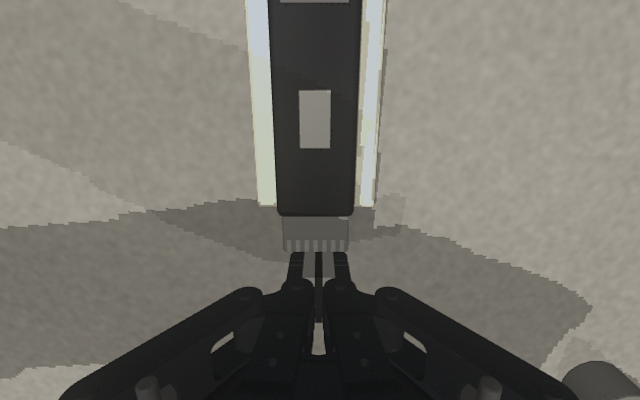

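jog_arm(series=[[[0.8, 0, 0, 0, 0], [1.6, 0, 0, 0, 0], [2.4, 0, 0, 0, 0], [3.2, 0, 0, 0, 0], [4, 0, 0, 0, 0]]])

```text
time: 18.55
eef_pos: [543.5, 30.4, 24.0]
orientation: [3.141, 0.001, 1.659]
ft_force: [0.6, -7.7, 0.9]
width: 0.4
```

```bash
python3 -c "from h import *;pl()"
```

```text
t 18.55 dockTCP [-106.1   -0.9   24. ] yaw err -0.001 w 0.4 F [ 0.6 -7.7  0.9]
head top x min [-100.4  -95.5]
body y [-15.9  16.1]
body y [-15.9  16.1]
body front x [5.06903321]
```

jog_arm(series=[[[0.7, 0, 0, 0, 0], [1.4, 0, 0, 0, 0], [2, 0, 0, 0, 0]]])

```text
time: 18.9
eef_pos: [543.4, 30.5, 24.1]
orientation: [3.141, 0.003, 1.658]
ft_force: [1.8, -12.3, 0.1]
width: -0.0
```

```bash
python3 -c "from h import *;pl()"
```

```text
t 18.9 dockTCP [-106.    -0.9   24.1] yaw err -0.003 w -0.0 F [  1.8 -12.3   0.1]
head top x min [-99.9 -95.4]
body y [-16.   16.1]
body y [-15.9  16.1]
body front x [5.09770577]
```

jog_arm(series=[[[0.7, 0, 0, 0, 0], [1.4, 0, 0, 0, 0], [2, 0, 0, 0, 0]]])

```text
time: 19.25
eef_pos: [543.6, 30.6, 24.1]
orientation: [3.141, 0.005, 1.656]
ft_force: [2.0, -18.4, 0.3]
width: -0.2
```

```bash
python3 - <<'E'
from h import *
pl()
p=snapshot('wrist');q=dk(cloud(p)).reshape(-1,3)
k=q[(abs(q[:,1])<8)&(q[:,2]>25)&(q[:,2]<50)&(q[:,0]>-106)&(q[:,0]<-60)]
for x in range(-106,-60,2):
    a=k[(k[:,0]>=x)&(k[:,0]<x+2)]
    print(x,len(a),np.percentile(a[:,2],[10,50,90]).round(1) if len(a) else '')
a=q[(abs(q[:,1])>21)&(abs(q[:,1])<30)&(q[:,2]>12)&(q[:,2]<27)];print('dock end x',np.percentile(a[:,0],[0,.5,2]))
E
```

```text
t 19.25 dockTCP [-105.9   -1.    24.1] yaw err -0.004 w -0.2 F [  2.  -18.4   0.3]
head top x min [-99.8 -95.2]
body y [-16.  16.]
body y [-16.   16.1]
body front x [5.1401895]
-106 0 
-104 0 
-102 3 [39.8 39.8 46.4]
-100 97 [35.3 42.9 48.4]
-98 4 [39.2 42.1 46.2]
-96 382 [40.5 44.5 48.8]
-94 134 [40.1 41.3 42.1]
-92 133 [40.  41.1 42. ]
-90 158 [40.1 40.9 41.9]
-88 136 [39.9 40.5 41.3]
-86 143 [39.9 40.6 41.4]
-84 144 [39.9 40.7 41.4]
-82 146 [39.8 40.6 41.4]
-80 152 [39.8 40.6 41.4]
-78 67 [39.9 41.3 43. ]
-76 138 [42.6 43.3 44. ]
-74 164 [42.8 43.7 44.3]
-72 164 [42.9 43.7 44.4]
-70 164 [42.8 43.6 44.4]
-68 167 [42.9 43.6 44.5]
-66 167 [43.  43.7 44.4]
-64 171 [42.8 43.5 44.4]
-62 178 [42.9 43.6 44.5]
dock end x [-85.1271602  -84.30667098 -79.61383064]
```

The body/head step sits at dock x = -77 and the head end at about -95, which is exactly home, and it stalls firmly at 18 N. I'll back off and check.

jog_arm(series=[[[-5, 0, 0, 0, 0], [-20, 0, 0, 0, 0], [-45, 0, -20, 0, 0], [-60, 0, -60, 0, 0], [-60, 0, -100, 0, 0]]])

```text
time: 19.85
eef_pos: [547.7, -27.5, 124.9]
orientation: [-3.14, 0.001, 1.657]
ft_force: [0.3, 0.0, 0.1]
width: 0.0
```

jog_arm(series=[[[0, 0, -40, 0, 0], [0, 0, -80, 0, 0], [0, 0, -80, 0, 0], [0, 0, -80, 0, 0]]])

```text
time: 20.25
eef_pos: [548.8, -24.1, 204.7]
orientation: [3.14, -0.001, 1.661]
ft_force: [0.2, 0.3, -0.6]
width: 0.1
```

```bash
python3 - <<'E'
from h import *
rep()
p=snapshot('wrist');q=dk(cloud(p)).reshape(-1,3)
save(p,'w10.png')
k=q[(abs(q[:,1])<8)&(q[:,2]>30)&(q[:,2]<65)]
for x in list(range(-102,-68,3))+list(range(18,48,3)):
    a=k[(k[:,0]>=x)&(k[:,0]<x+3)]
    print(x,len(a),np.percentile(a[:,2],[10,50,90]).round(1) if len(a) else '')
b=q[(abs(q[:,2]-44)<3)&(abs(q[:,1])<19)&(q[:,0]<25)];f=[]
for x in(-70,-40,-10,20):
    a=b[abs(b[:,0]-x)<4]; print(x,np.percentile(a[:,1],[1,99]).round(1) if len(a) else '')
p=snapshot('side');W=cloud(p)
for l in('toothbrush','razor','organiser'):
    for r in regions_of(l,p)[:2]: print(l,round(r['score'],2),np.nanpercentile(W[r['region']],[2,50,98],axis=0).round().tolist())
save(p,'s10.png')
E
```

```text
t 20.25 dockTCP [-160.9   -1.2  204.7] yaw err 0.0 w 0.1 F [ 0.2  0.3 -0.6]
-102 0 
-99 0 
-96 49 [39.7 40.6 42. ]
-93 51 [40.2 41.2 42.4]
-90 51 [40.1 41.2 42.2]
-87 51 [40.1 40.8 41.8]
-84 68 [39.5 40.7 41.6]
-81 50 [40.1 40.8 41.9]
-78 51 [40.1 42.2 43.4]
-75 67 [42.8 43.6 44.6]
-72 51 [42.5 43.6 44.6]
-69 67 [43.  43.9 44.7]
18 0 
21 0 
24 0 
27 0 
30 0 
33 0 
36 0 
39 0 
42 0 
45 0 
-70 [-16.8  16.2]
-40 [-16.3  16.5]
-10 [-16.8  16. ]
20 
toothbrush 0.68 [[336.0, -293.0, 16.0], [347.0, -287.0, 88.0], [357.0, -274.0, 181.0]]
toothbrush 0.65 [[419.0, -187.0, 6.0], [433.0, -181.0, 82.0], [443.0, -168.0, 180.0]]
razor 0.76 [[559.0, -303.0, 65.0], [580.0, -286.0, 122.0], [588.0, -263.0, 136.0]]
organiser 0.87 [[410.0, -318.0, 5.0], [525.0, -292.0, 47.0], [608.0, -248.0, 86.0]]
```

```bash
python3 -c "
from station import *
print(finish_job())"
```

```text
the job is handed in; nothing more can be done
None
```

The trimmer is in the dock, fully home as far as I can measure, and I've handed the job in at about 20 s of robot time. No verdict was reported.

**What I did:** I gripped the black trimmer near its head and lifted it straight out of the middle beaker. I pivoted it down into the channel with its tail towards the hood, then let go of it there. With the shut fingers I pushed it in slowly until it stalled, then backed off.

**Last checks:**
- **Position:** after backing off, the step between body and head is at dock x of about -77 mm, and the head end at about -95 to -96 mm. Those match the fully home position within about 1 mm.
- **Alignment:** the body is in line with the channel and centred to within about 0.5 mm.
- **Force:** the highest push I read was about 18 N, against the stop. Readings came only at the end of each move.
- **Organiser and razor:** both measured where they were at the start.
- **Robot:** clear of everything, with about zero wrist force.

**Not confirmed directly:**
- **Catch balls:** I could not see them. That they are in the groove is inferred from the home position and the firm stall.
- **Toothbrush:** the last detection returned only the two pink look-alikes. I last saw the white one standing in its beaker just after the lift, and the arm did not go near it again.
- **Bottles, tubes and jar:** I did not measure these again at the end.
- **Final picture:** the last side view was not shown because the picture limit was used up.

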